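# Unload the steel bush from the clamshell fixture

## Robot

A 6-joint arm with a two-finger parallel gripper is mounted at the origin on the work surface. World frame = base frame: x ahead of the robot, y to its left, z up, the work surface at z = 0. Lengths are in m, angles in degrees, forces in N, time in s.
With the tool pointing down it reaches from about 0.35 to 0.875 m from the base axis. Payload 4.2 kg.
Tool frame: the origin (TCP) lies between the finger pads; the fingertips stand 17 mm ahead of it and the grasp point (between the pads) lies 2 mm behind it; z points along the fingers, y is the line along which they close (so a half turn about z gives the same grasp; the last joint's range is limited). The gripper opens to 87 mm and grips with 3 to 60 N. Pads are 19 mm wide; open, the fingers measure 117 mm over their backs; the gripper's body (75 mm by 190 mm) begins 51 mm behind the grasp point.
Start: joints at [88.327, 22.042, 0.453, 0, -68.411, -14.817], TCP at [0.177, 0.599, 0.24] pointing down, gripper open.
Joint ranges: [-179.83, 179.83], [-69.29, 118.12], [-61.27, 80.66], [-181.25, 117.63], [-171.15, -9.14], [-177.46, 177.46]. Speed limits (degrees/s): [159.86, 159.86, 180, 180, 180, 180].

## Interface

Orientations are given as a 3x3 rotation matrix whose columns are the frame's x, y, z axes.
In Python, from station import sense, capture, r, masks_of gives the robot as it stands.
- The arm moves only by the tool apply_moves, never from a script. Its argument "steps" is a list that holds one entry, the list of rows, each a list of 7 numbers: the opening, from 0 (shut) to 1 (fully open), then the shift along the tool's x, y, z in mm, then the turn, a rotation vector about the tool's x, y, z in rad. A call has 1 to 12 rows; each row shifts and turns the commanded pose from where the row before left it, along the tool's axes as they then stand; what a row does not reach is not made up. A row lasts 1/8 s, in which the tool goes at most 62.5 mm and 10.7 degrees, less where a joint would pass 70% of its speed; a pose out of reach is approached as far as the arm can. A call with a gripper value outside its range is refused whole. The fingers move at their own pace and stop on an object; the grip force is fixed at half the most. Time passes only in rows, so rows that do not move let the fingers close. It gives the time, the measured TCP pose, the force and the opening at its end, in the units of the state.
- sense(): the state, without advancing time (a new reading comes with each control period).
- capture(name): name is "scene" or "side" or "wrist"; returns a dict with "color" (420x560x3 uint8, red, green, blue), "vfov" (degrees; the focal length in pixels is half the picture's height over the tangent of half this angle, whatever the lens; pixels are square), "cx", "cy" (the principal point, pixels), "T" (4x4, takes a point from camera to world coordinates). Camera axes: x right, y down, z forward; pixel columns grow to the right and rows downward; lengths in m; the calibration is good to about 2 mm. A picture is of the moment at which its call begins. There is no depth.
- r.finish_job(): hands the job in, once; it reports no verdict.
Trained networks look in a picture, given as the dict that the camera call returned (one of the last four; its "shot" number tells which), for a name from the list of things; names that differ only in an ending like _2 or _b are one class to them, and where a whole thing is asked for, a point or a joint stands for the part that bears it (a point fixed in the world has none). Each returns a list of dicts, best first, with "confidence" (0 to 1); they miss things now and then, are a little off and sometimes report something else, mostly with a low value. They report only what shows in the picture. A call takes as long as a camera call. They do not tell look-alikes from the thing itself.
- masks_of(picture, thing): "pixels" (420x560 bool, what is visible of it) and "box" ([left, top, width, height] in pixels, round what is visible of it).
The state is a dict: "time_s": time; "joints": joint angles; "joint_velocities": joint speeds; "effort": joint torques, N m; "tcp_pos": TCP position; "ee_rot": TCP orientation; "wrist_force": force on the tool from outside, world axes, zero at the start; "moment": the same for the moment, N m; "gripper_width": opening from 0.0 (shut) to 1.0 (fully open).
Only numpy, scipy, OpenCV 4.12 (cv2) and the standard library are available. Lean on these libraries where they do the work, as an engineer would, in place of code of your own. Each camera call takes 0.05 s, during which the arm holds its last target. There are 200 camera calls.

## Task

Swing the lid of the clamshell fixture up and over past vertical so that it stays open by itself, then lift the steel ring out of its nest in the fixture and set it down flat in the shallow rectangular sheet-metal tray. Put it down, do not drop it, and leave the lid open.

Things in the scene. Friction and masses are not known exactly. Their poses are not given: they have to be found in the camera images.
- fixture: Clamshell fixture bolted to the bench, left or right, turned up to 20 degrees: dark steel base plate 130 x 130 x 18 mm with a round nest 56 mm wide, 6 mm deep in its top (nest floor 12 mm above the bench), under an aluminium lid (closed: top 54 mm above the bench). Origin on the bench below the nest's centre; x points from nest to hinge, y along the hinge, z up.
- lid (a joint): Lid angle in rad: 0 closed (level), 1.57 vertical, stop at 2.05; grows as the handle edge swings up and over. Free hinge: let go short of vertical it falls shut, past vertical it falls open to the stop and stays. Lid: 0.4 kg, 8 mm thick, 120 mm wide, reaching 124 mm from the hinge axis, a 36 mm peep hole over the ring, 20 mm skirts inside.
- lid_hinge (a point): Middle of the hinge axis, 62 mm along x from the fixture's origin and 50 mm above the bench; the axis runs along the fixture's y.
- lid_handle (a point): Middle of the lid's handle: round steel bar 10 mm thick, 90 mm long, parallel to the hinge, on an arm at each end; 169 mm from the hinge axis, 40 mm clear of the lid's front edge, in the lid's mid-plane (closed: 50 mm above the bench). It moves with the lid, in a circle about the hinge. Pinched from above, the bar can turn between the fingers.
- ring: Plain steel ring in the fixture's nest: 52 mm outside, 38 mm bore, 30 mm tall, about 0.23 kg. Origin at the centre of its underside, z along its axis. In the nest it stands 24 mm proud of the base plate; with the lid open its sides are free for fingers, best along the fixture's y. Steel rings of other sizes lie loose on the bench: not these.
- tray: The empty shallow rectangular tray of dark sheet metal lying loose on the bench: 150 mm (its x) by 130 mm (its y) outside, 18 mm high, walls and floor 4 mm thick. Origin at the centre of its underside, z up. About 0.7 kg.
Not all that is in view belongs to the job. What is shaped like the fixture but brown is not meant.

How it is judged (in metres and radians):
On the way, in this order (a step that is already met when the one before it is completed fails the run):
1. the lid stands open past vertical (over 1.7 rad) with the ring still in its nest (value of joint lid above 1.7 rad and distance of ring from where it was at the start of the episode below 0.015 m), for 0.2 s.
2. the ring is lifted clear of the fixture, at least 50 mm above the bench (height (world z) of ring above 0.05 m), for 0.1 s.
At the end, for the whole second after the job is handed in: The lid stays open past vertical (over 1.7 rad), and the ring lies at rest, flat (within 10 degrees) on the floor of the tray, inside its walls (underside within 10 mm of the tray's underside height; the tray flat on the bench) (value of joint lid above 1.7 rad and x of ring in the frame of tray between -0.05 and 0.05 m and y of ring in the frame of tray between -0.04 and 0.04 m and z of ring in the frame of tray below 0.01 m and angle between ring's own z axis and vertical below 0.17 rad and angle between tray's own z axis and vertical below 0.1 rad and height (world z) of tray below 0.01 m and linear speed of ring below 0.02 m/s); the robot touches nothing.
It fails at once if the ring is dropped: it moves faster than 0.6 m/s while less than 20 mm above the floor of the tray (a fall of about 2 cm or more) (horizontal distance between ring and tray below 0.08 m and z of ring in the frame of tray below 0.024 m and linear speed of ring above 0.6 m/s).
It also fails if it takes over 64 s, if anything falls off the work surface, if the arm or the gripper's body presses on something with over 40 N, if the wrist force passes 120 N, or if a joint passes its speed limit or range.

## Working session

There is one attempt and no reset: what is moved stays moved. The work goes in short steps, Python scripts to look and compute and a tool call to move; the robot and the scene stay as the last step left them, time stands still between calls to the robot, and variables do not carry over. Pictures are saved under pics/ and viewed, on a budget of 10 in all, crops included, one or two more only if the job needs it, and the job is handed in when it is done.

Besides the shell and the picture viewer there is one more tool, called as a command line: name --argument value ..., lists and objects as JSON in quotes. apply_moves: Moves the arm, as the interface text tells. Its arguments: {"type":"object","properties":{"steps":{"type":"array","items":{"type":"array","items":{"type":"array","items":{"type":"number"}}}}},"required":["steps"]}

```bash
mkdir -p pics; cat > h.py <<'E'
import numpy as np, cv2
from station import sense, capture, r, masks_of
def ray(c,u,v):
    f=c["color"].shape[0]/2/np.tan(np.radians(c["vfov"])/2)
    d=c["T"][:3,:3]@np.array([(u-c["cx"])/f,(v-c["cy"])/f,1]); return c["T"][:3,3],d
def onz(c,u,v,z):
    o,d=ray(c,u,v); return o+d*(z-o[2])/d[2]
def proj(c,p):
    f=c["color"].shape[0]/2/np.tan(np.radians(c["vfov"])/2)
    T=np.asarray(c["T"]); q=T[:3,:3].T@(np.asarray(p)-T[:3,3]); return np.array([c["cx"]+f*q[0]/q[2],c["cy"]+f*q[1]/q[2]])
def save(c,n,img=None): cv2.imwrite("pics/"+n,cv2.cvtColor(c["color"] if img is None else img,cv2.COLOR_RGB2BGR))
E
python3 - <<'E'
from h import *
for n in ("scene","side"):
    c=capture(n); save(c,n+"1.png"); print(n,np.round(c["T"],3).tolist(),c["vfov"])
    for t in ("fixture","lid","lid_handle","ring","tray"):
        print(t,[(round(m["confidence"],2),m["box"]) for m in masks_of(c,t)])
print(sense()["ee_rot"])
E
```

```text
scene [[0.648, 0.584, -0.489, 0.921], [0.762, -0.485, 0.429, -0.513], [0.013, -0.651, -0.759, 0.797], [0.0, 0.0, 0.0, 1.0]] 48.08892091438146
fixture [(0.79, [213.8, 235.2, 107.9, 106.7]), (0.67, [50.6, 198.2, 107.4, 86.2])]
lid [(0.94, [212.7, 238.4, 103.2, 78.8]), (0.8, [48.7, 196.6, 93.4, 69.1]), (0.73, [294.1, 87.9, 73.9, 46.7])]
lid_handle [(0.77, [210.5, 239.0, 104.0, 75.8]), (0.75, [47.8, 194.7, 93.2, 71.5]), (0.73, [292.7, 92.0, 73.6, 42.8]), (0.31, [364.0, 154.3, 80.6, 56.7])]
ring [(0.55, [266.9, 276.3, 16.3, 4.0])]
tray [(0.89, [364.4, 153.3, 82.2, 55.7])]
side [[0.951, -0.14, 0.274, 0.161], [-0.307, -0.493, 0.814, -0.969], [0.021, -0.859, -0.512, 0.633], [0.0, 0.0, 0.0, 1.0]] 51.34796771413281
fixture [(0.87, [159.0, 157.4, 74.3, 40.9]), (0.72, [170.1, 289.7, 121.9, 87.0]), (0.63, [297.8, 218.4, 90.2, 58.0]), (0.63, [343.7, 234.6, 12.6, 9.1])]
lid [(0.75, [170.9, 291.2, 108.3, 78.7]), (0.57, [302.3, 221.5, 77.9, 47.0]), (0.55, [160.0, 159.2, 61.5, 30.5])]
lid_handle [(0.89, [299.4, 221.1, 81.6, 47.2]), (0.8, [159.5, 161.2, 65.7, 27.6]), (0.73, [168.3, 291.5, 107.7, 76.0])]
ring [(0.6, [343.2, 234.4, 12.2, 9.3])]
tray [(0.69, [255.4, 164.4, 52.1, 23.6])]
[[ 9.58860479e-01 -2.83877758e-01  1.38602085e-07]
 [-2.83877757e-01 -9.58860477e-01  6.21059246e-05]
 [-1.74975906e-05 -5.95902627e-05 -9.99999998e-01]]
```

View pics/scene1.png

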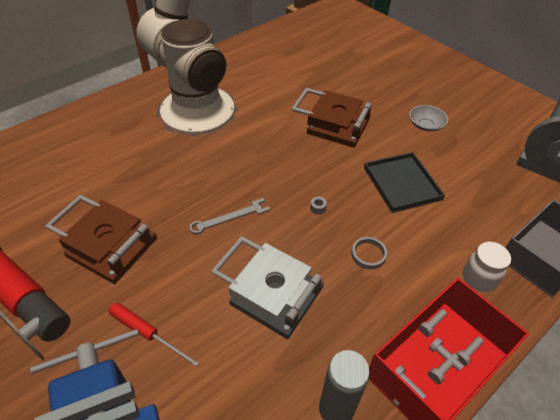

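View pics/side1.png

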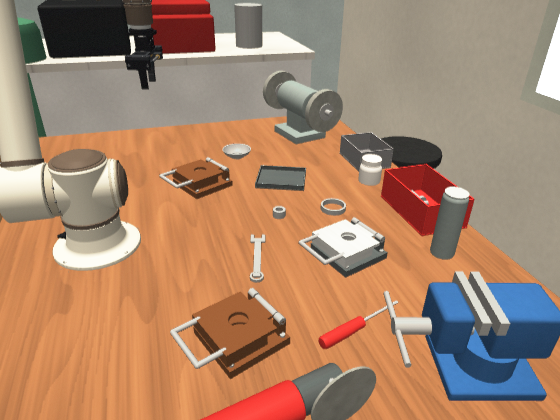

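The silver-lidded fixture is the one meant, at scene (275,283) and side (348,240). The brown ones at scene (105,238) and (338,115) are decoys. The tray is the dark shallow one at scene (403,181); the grey bin at (545,245) is too deep and the red one is not it. Next I'll take an enlarged crop to confirm this and read off points.

```bash
python3 - <<'E'
from h import *
a=capture("scene");b=capture("side")
A=cv2.resize(a["color"][225:340,205:335],None,fx=6,fy=5.2*6/5.2,interpolation=cv2.INTER_CUBIC)[:600]
A=cv2.resize(a["color"][230:335,205:330],(625,525),interpolation=cv2.INTER_CUBIC)
save(a,"crop1.png",A)
B=cv2.resize(b["color"][210:280,290:395],(735,490),interpolation=cv2.INTER_CUBIC)
save(b,"crop2.png",B)
for c in (a,b):
  for t in ("lid","fixture","tray"):
    for m in masks_of(c,t):
        q=np.argwhere(m["pixels"]); 
        if m["confidence"]<.5: continue
        rr=cv2.minAreaRect(q[:,::-1].astype(np.float32)); print(t,round(m["confidence"],2),q.mean(0)[::-1].round(1), onz(c,*q.mean(0)[::-1],.03 if t!="tray" else .01).round(3))
E
```

```text
lid 0.8 [ 98.  231.4] [ 0.24  -0.402  0.03 ]
lid 0.8 [333.4 111.5] [0.267 0.248 0.03 ]
lid 0.78 [268.1 280.3] [ 0.553 -0.209  0.03 ]
fixture 0.91 [271.8 288.3] [ 0.571 -0.215  0.03 ]
fixture 0.8 [335.9 117.2] [0.288 0.237 0.03 ]
fixture 0.72 [105.  239.3] [ 0.268 -0.401  0.03 ]
tray 0.68 [403.5 182.1] [0.541 0.209 0.01 ]
lid 0.97 [230.1 328.9] [ 0.249 -0.393  0.03 ]
lid 0.92 [194.7 173.8] [0.273 0.266 0.03 ]
lid 0.84 [342.3 242.3] [ 0.561 -0.198  0.03 ]
fixture 0.82 [198.9 177.5] [0.281 0.237 0.03 ]
fixture 0.7 [236.  332.5] [ 0.258 -0.404  0.03 ]
fixture 0.66 [347.  246.5] [ 0.565 -0.216  0.03 ]
```

View pics/crop1.png

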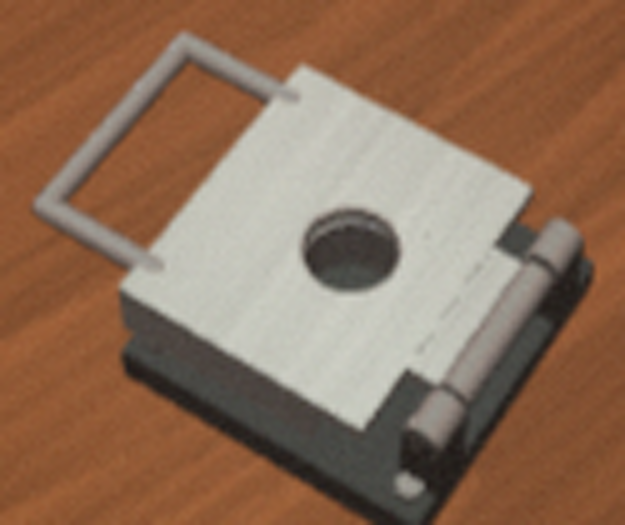

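View pics/crop2.png

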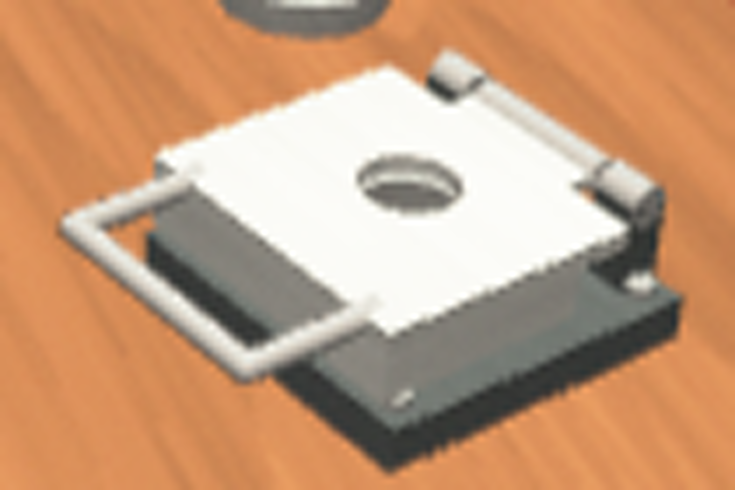

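The crops confirm the aluminium lid on a dark base, closed. In crop 1 the peep hole is at (352,251) and the handle bar runs (186,46) to (48,203). Now I'll fit the pose of the fixture and the tray.

```bash
cat > fit.py <<'E'
from h import *
from scipy.optimize import least_squares
a=capture("scene");b=capture("side")
P=[(-.0,0,.054),(-.062,.06,.054),(-.062,-.06,.054),(-.107,.043,.05),(-.107,-.043,.05)]
U1=np.array([(352,251),(303,66),(122,288),(184,44),(46,204)])/5+[205,230]-.4
U2=np.array([(410,183),(160,152),(390,335),(70,225),(246,370)])/7+[290,210]-.43
def W(p,q):
    c,s=np.cos(p[2]),np.sin(p[2]); return np.array([p[0]+c*q[0]-s*q[1],p[1]+s*q[0]+c*q[1],q[2]])
def solve(sets,P,p0):
    f=lambda p:np.concatenate([(proj(c,W(p,q))-u) for c,U in sets for q,u in zip(P,U)])
    s=least_squares(f,p0,loss="soft_l1"); return s.x,f(s.x)
for sets in ([(a,U1)],[(b,U2)],[(a,U1),(b,U2)]):
    x,e=solve(sets,P,[.58,-.2,.1]); print(x[:2].round(4),np.degrees(x[2]).round(2),e.reshape(-1,2).round(1).tolist())
# tray: mask -> convex hull -> IoU-type fit of silhouette
for nm,c in(("scene",a),("side",b)):
    M=masks_of(c,"tray")
    if not M: print(nm,"none");continue
    m=M[0]["pixels"].astype(np.uint8)
    def cost(p):
        pts=np.array([proj(c,W(p,(i*.075,j*.065,z))) for i in(-1,1) for j in(-1,1) for z in(0,.018)])
        h=cv2.convexHull((pts*16).astype(np.float32)).round().astype(np.int32)
        k=np.zeros_like(m); cv2.fillPoly(k,[h],1,shift=4); return (k!=m).sum()/m.sum()
    from scipy.optimize import minimize
    best=min((minimize(cost,[.541,.209,t],method="Nelder-Mead",options=dict(initial_simplex=[[.541,.209,t],[.551,.209,t],[.541,.219,t],[.541,.209,t+.2]])) for t in np.arange(0,3.1,.35)),key=lambda s:s.fun)
    print(nm,best.x.round(4),np.degrees(best.x[2]),best.fun)
E
python3 fit.py
```

```text
[ 0.5713 -0.2082] 16.85 [[0.0, -0.3], [-0.1, -0.2], [-0.6, -0.0], [-0.0, 1.1], [0.8, -0.1]]
[ 0.5702 -0.207 ] 16.74 [[0.2, -0.1], [-0.5, 0.4], [-0.0, -0.1], [1.3, 0.7], [-0.5, -0.7]]
[ 0.5707 -0.2077] 16.81 [[-0.0, -0.6], [-0.1, -0.5], [-0.6, -0.4], [0.0, 0.8], [0.8, -0.5], [0.5, 0.0], [-0.2, 0.5], [0.3, 0.1], [1.6, 0.9], [-0.1, -0.5]]
scene [0.5367 0.2123 2.7431] 157.16541685288044 0.035274542429284524
side [0.5336 0.2141 2.7838] 159.49879636400738 0.07370336669699727
```

apply_moves --steps '[[[1,0,0,0,0,0,0.165],[1,0,0,0,0,0,0.165],[1,0,0,0,0,0,0.165],[1,0,0,0,0,0,0.165],[1,0,0,0,0,0,0.165],[1,0,0,0,0,0,0.165],[1,46,-22,0,0,0,0],[1,46,-22,0,0,0,0],[1,46,-22,0,0,0,0],[1,46,-22,0,0,0,0],[1,46,-22,0,0,0,0],[1,46,-22,0,0,0,0]]]'

```text
time_s: 2.7
tcp_pos: [0.3844, 0.3719, 0.2399]
ee_rot: [[0.289, -0.957, 0.0], [-0.957, -0.289, 0.001], [-0.0, -0.001, -1.0]]
wrist_force: [0.7, 0.2, -0.5]
gripper_width: 1.0
```

apply_moves --steps '[[[1,46,-22,0,0,0,0],[1,46,-22,0,0,0,0],[1,52,14,0,0,0,0],[1,52,14,0,0,0,0],[1,52,14,0,0,0,0],[1,52,14,0,0,0,0],[1,52,14,0,0,0,0],[1,52,14,0,0,0,0],[1,52,14,0,0,0,0],[1,52,14,0,0,0,0],[1,52,14,0,0,0,0],[1,40,14,0,0,0,0]]]'

```text
time_s: 4.2
tcp_pos: [0.4648, -0.2311, 0.2397]
ee_rot: [[0.288, -0.958, 0.001], [-0.958, -0.288, -0.0], [0.0, -0.0, -1.0]]
wrist_force: [0.2, 0.1, 0.3]
gripper_width: 0.999
```

```bash
cat >> h.py <<'E'
def goto(p,yaw):
    s=sense(); R=np.array(s["ee_rot"]); t=np.array(s["tcp_pos"])
    y=np.degrees(np.arctan2(R[1,0],R[0,0])); d=(yaw-y+180)%360-180
    print("t",round(s["time_s"],2),"tcp",t.round(4),"yaw",y.round(2),"zax",R[:,2].round(3),"J",np.round(s["joints"],1),"F",np.round(s["wrist_force"],1),"w",round(s["gripper_width"],3))
    print("shift mm (now axes)",(R.T@(np.array(p)-t)*1e3).round(1),"turn z rad",round(-np.radians(d),3))
E
python3 - <<'E'
from h import *
goto([.4683,-.2386,.048],-73.2)
E
```

```text
t 4.2 tcp [ 0.4648 -0.2311  0.2397] yaw -73.27 zax [ 0.001 -0.    -1.   ] J [ -8.5  11.7 -14.3   0.  -64.   25.2] F [0.2 0.1 0.3] w 0.999
shift mm (now axes) [  8.2  -1.1 191.7] turn z rad -0.001
```

apply_moves --steps '[[[0.41,8,-1,10,0,0,0],[0.41,0,0,10,0,0,0],[0.41,0,0,30,0,0,0],[0.41,0,0,30,0,0,0],[0.41,0,0,30,0,0,0],[0.41,0,0,30,0,0,0],[0.41,0,0,20,0,0,0],[0.41,0,0,20,0,0,0],[0.41,0,0,12,0,0,0],[0.41,0,0,0,0,0,0]]]'

```text
time_s: 5.45
tcp_pos: [0.4677, -0.2355, 0.0468]
ee_rot: [[0.29, -0.957, -0.002], [-0.957, -0.29, 0.0], [-0.001, 0.002, -1.0]]
wrist_force: [0.8, -0.3, -0.2]
gripper_width: 0.411
```

```bash
python3 - <<'E'
from h import *
goto([.4683,-.2386,.048],-73.2)
c=capture("side"); save(c,"g.png",cv2.resize(c["color"][160:290,260:420],(640,520),interpolation=cv2.INTER_CUBIC))
E
```

```text
t 5.45 tcp [ 0.4677 -0.2355  0.0468] yaw -73.14 zax [-0.002  0.    -1.   ] J [ -9.   25.4 -27.1  -0.  -37.6  25.8] F [ 0.8 -0.3 -0.2] w 0.411
shift mm (now axes) [ 3.2  0.3 -1.2] turn z rad 0.001
```

View pics/g.png

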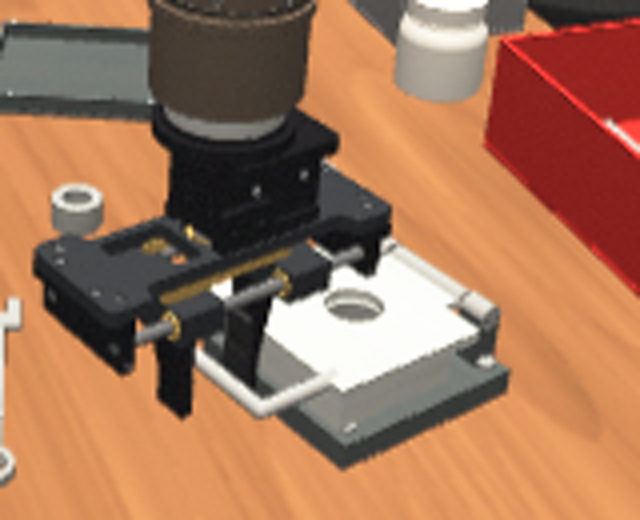

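The fingers straddle the bar in the middle, one in the handle gap. Closing now, then following the arc.

apply_moves --steps '[[[0,0,0,0,0,0,0],[0,0,0,0,0,0,0],[0,0,0,0,0,0,0],[0,0,0,0,0,0,0]]]'

```text
time_s: 6.0
tcp_pos: [0.4672, -0.2367, 0.0479]
ee_rot: [[0.289, -0.957, -0.002], [-0.957, -0.289, -0.0], [-0.0, 0.002, -1.0]]
wrist_force: [-2.4, -1.5, 3.9]
gripper_width: 0.101
```

```bash
python3 - <<'E'
from h import *
goto([.4683,-.2386,.048],-73.2)
th=np.r_[0,np.arange(.04,.2,.08),np.arange(.2,1.93,.08)]
d=np.c_[-169*np.diff(1-np.cos(th)),-169*np.diff(np.sin(th))]
print(len(d),th[-1]);print(d.round(1).tolist())
E
```

```text
t 6.0 tcp [ 0.4672 -0.2367  0.0479] yaw -73.2 zax [-0.002 -0.    -1.   ] J [ -9.1  25.3 -27.1   0.  -37.7  25.8] F [-2.4 -1.5  3.9] w 0.101
shift mm (now axes) [ 2.2 -0.5 -0.1] turn z rad -0.0
24 1.8800000000000003
[[-0.1, -6.8], [-1.1, -13.5], [-2.2, -13.3], [-3.2, -13.1], [-4.3, -12.8], [-5.3, -12.4], [-6.2, -12.0], [-7.2, -11.5], [-8.1, -10.8], [-8.9, -10.2], [-9.7, -9.4], [-10.4, -8.6], [-11.1, -7.8], [-11.7, -6.8], [-12.2, -5.9], [-12.6, -4.9], [-12.9, -3.9], [-13.2, -2.8], [-13.4, -1.8], [-13.5, -0.7], [-13.5, 0.4], [-13.4, 1.5], [-13.3, 2.5], [-13.0, 3.6]]
```

Gripped: the opening is 0.101, about 9 mm, which suits the 10 mm bar.

apply_moves --steps '[[[0,0,0,-6.8,0,0,0],[0,0,-1.1,-13.5,0,0,0],[0,0,-2.2,-13.3,0,0,0],[0,0,-3.2,-13.1,0,0,0],[0,0,-4.3,-12.8,0,0,0],[0,0,-5.3,-12.4,0,0,0],[0,0,-6.2,-12,0,0,0],[0,0,-7.2,-11.5,0,0,0]]]'

```text
time_s: 7.0
tcp_pos: [0.4941, -0.2285, 0.1438]
ee_rot: [[0.288, -0.957, -0.005], [-0.957, -0.288, -0.001], [-0.001, 0.005, -1.0]]
wrist_force: [-5.2, -6.6, 0.1]
gripper_width: 0.102
```

```bash
cat > arc.py <<'E'
from h import *
s=sense(); t=np.array(s["tcp_pos"]); h=np.array([.5707+.062*np.cos(.2932),-.2077+.062*np.sin(.2932),.05])
v=t+[0,0,.002]-h; fx=np.array([np.cos(.2932),np.sin(.2932),0]); a=-v@fx
print("radius",np.hypot(a,v[2]).round(4),"theta",np.arctan2(v[2],a).round(3),"along",v@[-fx[1],fx[0],0]); goto([.5,-.2,.2],-73.2)
E
python3 arc.py
```

```text
radius 0.1707 theta 0.596 along 0.0022566560194548437
t 7.0 tcp [ 0.4941 -0.2285  0.1438] yaw -73.24 zax [-0.005 -0.001 -1.   ] J [ -7.7  19.6 -18.4   0.1 -52.3  24.4] F [-5.2 -6.6  0.1] w 0.102
shift mm (now axes) [-25.6 -13.6 -56.3] turn z rad -0.001
```

apply_moves --steps '[[[0,0,-8.1,-10.8,0,0,0],[0,0,-8.9,-10.2,0,0,0],[0,0,-9.7,-9.4,0,0,0],[0,0,-10.4,-8.6,0,0,0],[0,0,-11.1,-7.8,0,0,0],[0,0,-11.7,-6.8,0,0,0],[0,0,-12.2,-5.9,0,0,0],[0,0,-12.6,-4.9,0,0,0]]]'

```text
time_s: 8.0
tcp_pos: [0.5766, -0.2035, 0.2105]
ee_rot: [[0.289, -0.957, -0.001], [-0.957, -0.289, -0.001], [0.001, 0.001, -1.0]]
wrist_force: [-4.2, -0.7, 5.7]
gripper_width: 0.101
```

apply_moves --steps '[[[0,0,-12.9,-3.9,0,0,0],[0,0,-13.2,-2.8,0,0,0],[0,0,-13.4,-1.8,0,0,0],[0,0,-13.5,-0.7,0,0,0],[0,0,-13.5,0.4,0,0,0],[0,0,-13.4,1.5,0,0,0],[0,0,-13.3,2.5,0,0,0],[0,0,-13,3.6,0,0,0],[0,0,0,0,0,0,0]]]'

```text
time_s: 9.12
tcp_pos: [0.6805, -0.1719, 0.2075]
ee_rot: [[0.29, -0.957, 0.001], [-0.957, -0.29, 0.001], [-0.0, -0.001, -1.0]]
wrist_force: [-0.0, 3.4, 3.3]
gripper_width: 0.103
```

```bash
python3 arc.py
```

```text
radius 0.1683 theta 1.894 along 0.002558093153555454
t 9.12 tcp [ 0.6805 -0.1719  0.2075] yaw -73.17 zax [ 0.001  0.001 -1.   ] J [ -1.   30.7  10.   -0.  -69.3  17.9] F [-0.   3.4  3.3] w 0.103
shift mm (now axes) [-25.3 180.9   7.4] turn z rad 0.001
```

apply_moves --steps '[[[0.3,0,0,0,0,0,0],[0.41,0,0,0,0,0,0],[0.41,0,0,0,0,0,0],[0.41,0,0,-20,0,0,0],[0.41,0,0,-30,0,0,0],[0.41,0,0,-30,0,0,0],[0.41,0,30,-10,0,0,0],[0.41,0,40,0,0,0,0],[0.8,0,40,0,0,0,0],[1,0,10,0,0,0,0]]]'

```text
time_s: 10.38
tcp_pos: [0.562, -0.2083, 0.2995]
ee_rot: [[0.287, -0.958, 0.001], [-0.958, -0.287, -0.0], [0.0, -0.001, -1.0]]
wrist_force: [0.7, -0.1, 0.2]
gripper_width: 0.554
```

apply_moves --steps '[[[1,0,0,0,0,0,0.157],[1,0,0,0,0,0,0.157],[1,0,0,0,0,0,0.157],[1,0,0,0,0,0,0.157],[1,0,0,0,0,0,0.157],[1,0,0,0,0,0,0.157],[1,0,0,0,0,0,0.157],[1,0,0,0,0,0,0.157],[1,0,0,0,0,0,0.157],[1,0,0,0,0,0,0.157],[1,0,0,0,0,0,0]]]'

```text
time_s: 11.75
tcp_pos: [0.5646, -0.2074, 0.2983]
ee_rot: [[-0.957, -0.291, -0.0], [-0.291, 0.957, -0.0], [0.0, -0.0, -1.0]]
wrist_force: [0.3, 0.5, -0.4]
gripper_width: 0.998
```

```bash
python3 - <<'E'
from h import *
goto([.5707,-.2077,.10],-163.2)
ims=[]
for n in("side","wrist"):
    c=capture(n); M=masks_of(c,"ring"); 
    for m in M:
        q=np.argwhere(m["pixels"]); print(n,round(m["confidence"],2),m["box"],onz(c,*q.mean(0)[::-1],.042).round(4))
    ims.append(c["color"]); print("expect",proj(c,[.5707,-.2077,.042]))
L=cv2.resize(ims[0][100:310,240:450],(400,400)); save(c,"v5.png",np.hstack([L,cv2.resize(ims[1],(400,300),interpolation=cv2.INTER_AREA)[:,:].copy() if 0 else cv2.copyMakeBorder(cv2.resize(ims[1],(400,300)),50,50,0,0,0)]))
E
```

```text
t 11.75 tcp [ 0.5646 -0.2074  0.2983] yaw -163.06 zax [-0. -0. -1.] J [ -4.8  17.8   2.6   0.  -74.8 -68.3] F [ 0.3  0.5 -0.4] w 0.998
shift mm (now axes) [ -5.8  -2.1 198.3] turn z rad 0.002
side 0.97 [333.3, 232.0, 28.5, 25.5] [ 0.5604 -0.2238  0.042 ]
expect [348.16688661 239.91512333]
wrist 0.88 [248.9, 168.1, 42.5, 42.5] [ 0.5696 -0.2075  0.042 ]
expect [269.41556713 190.5767244 ]
```

View pics/v5.png

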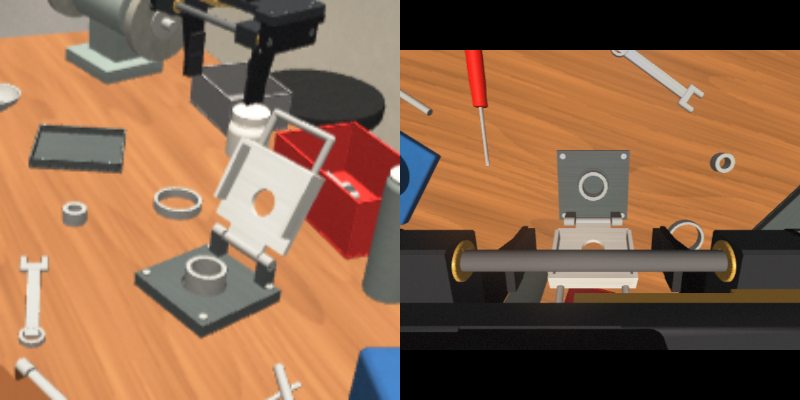

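The lid is open at its stop and the ring is in its nest; the wrist camera puts it at (0.5696, -0.2075), 1 mm from my fit. Descending along it.

apply_moves --steps '[[[1,-5.5,-2,40,0,0,0.002],[1,0,0,40,0,0,0],[1,0,0,40,0,0,0],[1,0,0,40,0,0,0],[1,0,0,35,0,0,0],[1,0,0,25,0,0,0],[1,0,0,15,0,0,0],[1,0,0,10,0,0,0],[1,0,0,8,0,0,0],[1,0,0,0,0,0,0]]]'

```text
time_s: 13.2
tcp_pos: [0.5701, -0.2077, 0.0455]
ee_rot: [[-0.958, -0.288, -0.0], [-0.288, 0.958, -0.0], [0.0, 0.0, -1.0]]
wrist_force: [-0.3, -0.3, 0.1]
gripper_width: 1.005
```

```bash
python3 - <<'E'
from h import *
goto([.570,-.2076,.040],-163.2)
E
```

```text
t 13.2 tcp [ 0.5701 -0.2077  0.0455] yaw -163.27 zax [-0. -0. -1.] J [ -4.7  31.6 -15.1   0.  -43.3 -68.5] F [-0.3 -0.3  0.1] w 1.005
shift mm (now axes) [0.1 0.1 5.5] turn z rad -0.001
```

apply_moves --steps '[[[1,0,0,5,0,0,0],[1,0,0,0,0,0,0],[0.4,0,0,0,0,0,0],[0.4,0,0,0,0,0,0],[0.4,0,0,0,0,0,0],[0.4,0,0,0,0,0,0],[0.4,0,0,0,0,0,0]]]'

```text
time_s: 14.08
tcp_pos: [0.57, -0.2076, 0.0406]
ee_rot: [[-0.958, -0.288, -0.0], [-0.288, 0.958, 0.0], [0.0, 0.0, -1.0]]
wrist_force: [0.6, -0.2, 0.2]
gripper_width: 0.592
```

apply_moves --steps '[[[0.3,0,0,0,0,0,0],[0.3,0,0,0,0,0,0],[0.3,0,0,-4,0,0,0],[0.3,0,0,-8,0,0,0],[0.3,0,0,-12,0,0,0],[0.3,0,0,-20,0,0,0],[0.3,0,0,-25,0,0,0],[0.3,0,0,-25,0,0,0],[0.3,0,0,-25,0,0,0],[0.3,0,0,-15,0,0,0],[0.3,0,0,0,0,0,0]]]'

```text
time_s: 15.45
tcp_pos: [0.5706, -0.2077, 0.176]
ee_rot: [[-0.958, -0.288, 0.003], [-0.288, 0.958, -0.0], [-0.003, -0.001, -1.0]]
wrist_force: [-0.9, 0.1, -2.9]
gripper_width: 0.593
```

```bash
python3 - <<'E'
from h import *
goto([.535,.213,.175],-163.2)
E
```

```text
t 15.45 tcp [ 0.5706 -0.2077  0.176 ] yaw -163.28 zax [ 0.003 -0.    -1.   ] J [ -4.7  23.1  -7.5  -0.  -59.2 -68.5] F [-0.9  0.1 -2.9] w 0.593
shift mm (now axes) [-86.9 413.2   0.8] turn z rad -0.001
```

apply_moves --steps '[[[0.3,-5,20,0,0,0,0],[0.3,-9,43,0,0,0,0],[0.3,-9,43,0,0,0,0],[0.3,-9,43,0,0,0,0],[0.3,-9,43,0,0,0,0],[0.3,-9,43,0,0,0,0],[0.3,-9,43,0,0,0,0],[0.3,-9,43,0,0,0,0],[0.3,-9,43,0,0,0,0],[0.3,-9,43,0,0,0,0],[0.3,0,0,0,0,0,0]]]'

```text
time_s: 16.82
tcp_pos: [0.5341, 0.21, 0.1732]
ee_rot: [[-0.956, -0.292, -0.002], [-0.292, 0.956, -0.001], [0.002, -0.0, -1.0]]
wrist_force: [0.3, 0.5, -2.8]
gripper_width: 0.594
```

apply_moves --steps '[[[0.3,0,0,0,0,0,-0.1],[0.3,0,0,0,0,0,-0.13],[0.3,0,0,0,0,0,-0.13],[0.3,0,0,0,0,0,-0.13],[0.3,0,0,0,0,0,-0.13],[0.3,0,0,0,0,0,-0.13],[0.3,0,0,0,0,0,-0.13],[0.3,0,0,0,0,0,0],[0.3,0,0,0,0,0,0]]]'

```text
time_s: 17.95
tcp_pos: [0.5349, 0.2065, 0.1741]
ee_rot: [[-0.39, -0.921, -0.001], [-0.921, 0.39, -0.001], [0.001, 0.001, -1.0]]
wrist_force: [0.1, -0.3, -3.6]
gripper_width: 0.596
```

```bash
python3 - <<'E'
from h import *
goto([.535,.213,.06],-112)
c=capture("scene"); im=c["color"].copy()
for m in masks_of(c,"ring")[:2]:
    q=np.argwhere(m["pixels"]); print(round(m["confidence"],2),m["box"])
t=sense()["tcp_pos"]; print("ring base expected",proj(c,[t[0],t[1],t[2]-.0285]))
ya=np.radians(158)
for i,j in((-1,-1),(-1,1),(1,1),(1,-1)):
    x=.071*i;y=.061*j
    cv2.circle(im,tuple(int(k) for k in proj(c,[.535+np.cos(ya)*x-np.sin(ya)*y,.213+np.sin(ya)*x+np.cos(ya)*y,.018]).round()),1,(255,255,0),-1)
save(c,"v6.png",cv2.resize(im[60:260,290:490],(600,600)))
E
```

```text
t 17.95 tcp [0.5349 0.2065 0.1741] yaw -112.98 zax [-0.001 -0.001 -1.   ] J [ 37.3  20.3 -12.3  -0.  -57.5 -60.3] F [ 0.1 -0.3 -3.6] w 0.596
shift mm (now axes) [ -6.1   2.4 114.1] turn z rad -0.017
0.59 [403.8, 119.3, 20.9, 23.5]
ring base expected [414.72913767 136.53502491]
```

View pics/v6.png

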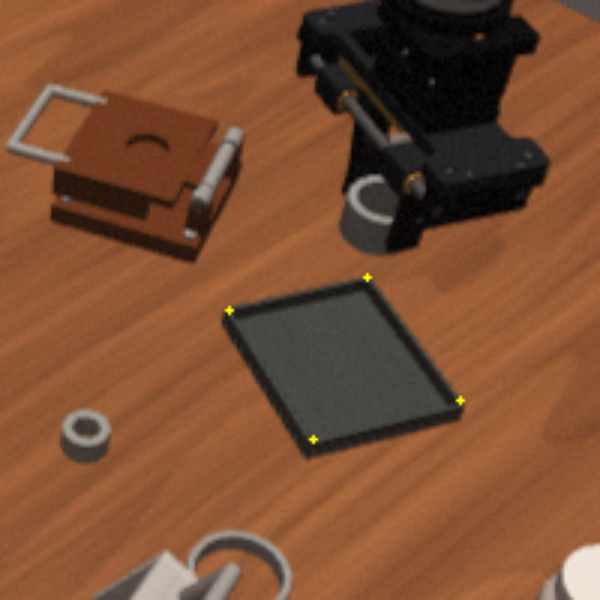

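apply_moves --steps '[[[0.3,-6,2.5,15,0,0,-0.017],[0.3,0,0,25,0,0,0],[0.3,0,0,25,0,0,0],[0.3,0,0,20,0,0,0],[0.3,0,0,18,0,0,0],[0.3,0,0,12,0,0,0],[0.3,0,0,8,0,0,0],[0.3,0,0,6,0,0,0],[0.3,0,0,3,0,0,0],[0.3,0,0,2,0,0,0],[0.3,0,0,2,0,0,0],[0.3,0,0,0,0,0,0]]]'

```text
time_s: 19.55
tcp_pos: [0.5354, 0.2133, 0.0386]
ee_rot: [[-0.373, -0.928, 0.0], [-0.928, 0.373, 0.0], [-0.0, -0.0, -1.0]]
wrist_force: [-0.6, -0.0, -3.1]
gripper_width: 0.594
```

apply_moves --steps '[[[0.3,0,0,2,0,0,0],[0.3,0,0,1,0,0,0],[0.3,0,0,1,0,0,0],[0.3,0,0,1,0,0,0],[0.3,0,0,0,0,0,0]]]'

```text
time_s: 20.18
tcp_pos: [0.5353, 0.2133, 0.0334]
ee_rot: [[-0.373, -0.928, -0.0], [-0.928, 0.373, -0.0], [0.0, 0.0, -1.0]]
wrist_force: [-0.6, -0.5, -1.8]
gripper_width: 0.588
```

apply_moves --steps '[[[0.3,0,0,0.5,0,0,0],[0.3,0,0,0.5,0,0,0],[0.3,0,0,0,0,0,0]]]'

```text
time_s: 20.55
tcp_pos: [0.5354, 0.2134, 0.0326]
ee_rot: [[-0.373, -0.928, 0.0], [-0.928, 0.373, 0.0], [-0.0, -0.0, -1.0]]
wrist_force: [-0.6, 0.3, -2.0]
gripper_width: 0.593
```

apply_moves --steps '[[[0.3,0,0,0.5,0,0,0],[0.3,0,0,0.5,0,0,0],[0.3,0,0,0,0,0,0]]]'

```text
time_s: 20.92
tcp_pos: [0.5355, 0.2134, 0.0325]
ee_rot: [[-0.373, -0.928, 0.0], [-0.928, 0.373, 0.0], [-0.0, -0.0, -1.0]]
wrist_force: [-2.3, -1.4, 5.1]
gripper_width: 0.592
```

Force turned up to +5 N and z stopped at 0.0325, as predicted for the ring on the tray floor. Opening partway and leaving straight up.

apply_moves --steps '[[[0.65,0,0,0,0,0,0],[0.75,0,0,0,0,0,0],[0.8,0,0,0,0,0,0],[0.8,0,0,0,0,0,0],[0.8,0,0,-8,0,0,0],[0.8,0,0,-15,0,0,0],[0.8,0,0,-25,0,0,0],[0.8,0,0,-40,0,0,0],[0.8,0,0,-40,0,0,0],[0.8,0,0,-40,0,0,0],[0.8,0,0,-30,0,0,0],[0.8,0,0,0,0,0,0]]]'

```text
time_s: 22.42
tcp_pos: [0.5366, 0.2141, 0.2339]
ee_rot: [[-0.372, -0.928, 0.007], [-0.928, 0.372, 0.004], [-0.007, -0.005, -1.0]]
wrist_force: [0.2, -0.1, 0.2]
gripper_width: 0.801
```

```bash
python3 - <<'E'
from h import *
goto([.535,.213,.2],-112)
c=capture("scene")
for m in masks_of(c,"ring")[:3]:
    q=np.argwhere(m["pixels"]); b=m["box"]; p=onz(c,b[0]+b[2]/2,b[1]+b[3]/2,.019)
    a=np.radians(158); d=p[:2]-[.535,.213]; print(round(m["confidence"],2),b,"in tray",[d@[np.cos(a),np.sin(a)],d@[-np.sin(a),np.cos(a)]])
save(c,"v7.png",cv2.resize(c["color"][70:340,200:470],(600,600)))
E
```

```text
t 22.43 tcp [0.5366 0.2141 0.2339] yaw -111.86 zax [ 0.007  0.004 -1.   ] J [ 37.8  17.5  -7.2   0.  -64.8 -59.7] F [ 0.2 -0.1  0.2] w 0.801
shift mm (now axes) [ 1.8  1.3 33.9] turn z rad 0.002
0.96 [392.9, 166.5, 24.2, 22.6] in tray [np.float64(-0.00256047088388678), np.float64(-0.0022933579316442394)]
0.47 [287.6, 242.8, 83.5, 77.2] in tray [np.float64(-0.20693591259364305), np.float64(0.27160881537294257)]
```

View pics/v7.png

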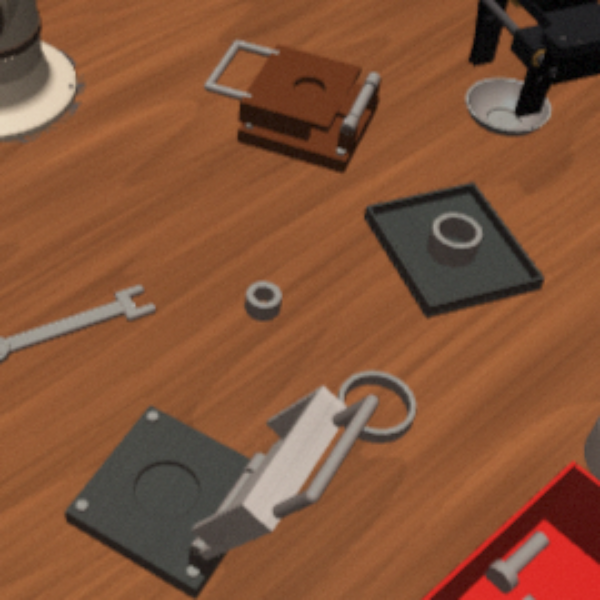

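The ring lies flat in the middle of the tray, at crop (457,238). The nest is empty, the lid stands open, and the gripper is clear of everything, so I'm handing in.

```bash
python3 -c "
from station import r
print(r.finish_job())"
```

```text
the job is handed in; nothing more can be done
None
```

I swung the lid over its arc by the handle to about 1.89 rad and let go; it fell open to its stop. I then lifted the ring straight up about 135 mm, carried it over and set it down in the tray until I felt contact (about +5 N, at the predicted height). I handed the job in at about 22.5 s of the 64 s allowed.

- **Ring:** in the last picture it lies flat in the tray, about 3 mm from its centre.
- **Lid:** it still stands open over the empty nest.
- **Gripper:** it was about 0.23 m above the bench with no force on the wrist.

One measurement disagreed. Before the grasp, the side camera's mask put the ring about 18 mm from the fit, because I averaged all its visible sides at the height of its top. The wrist camera agreed with the fit to 1 mm, so I used that. Nothing else failed or disagreed, and finishing reported no verdict.

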